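Pour the brass pins into the grooved tray

TASK

Two alike grey scoops stand on the stone carver's bench; one holds two brass pins, the other two dark wooden dowels. Pick up the scoop with the brass pins by its black handle, tip it just above the high end of the wooden grooved tray so that both brass pins roll down and each settles in a groove of its own, without dropping them from a height or touching them with the gripper. Then stand the empty scoop upright on the table again and let go.

Things in the scene. Friction and masses are not known exactly. Their poses are not given: they have to be found in the camera images.
- scoop: Grey scoop with the brass pins, 0.4 kg full. Origin under it; z up, mouth and pouring direction +x. Floor rises 12 deg to its lip at x=50, z=24 mm: tip mouth-down about y by 30-45 deg to pour. Feet x -39 to 16; walls y +-50, back x -39. Black flat handle bar along y, 100 long, 14 thick in x, z 80-102, centred x=-15: pinch across x; 40 mm free above pins. A like one (unlisted) holds dark dowels.
- pin1: brass pin with round ends, 16 mm in diameter, 80 mm long; at the start it lies in the scoop across its back, parallel to the scoop's y. Origin at its middle, on its axis; its y axis runs along the pin (x and z turn as it rolls)
- pin2: brass pin with round ends, 16 mm in diameter, 80 mm long; at the start it lies in the scoop across its floor just in front of pin1, parallel to the scoop's y. Origin at its middle, on its axis; its y axis runs along the pin (x and z turn as it rolls)
- tray: Wooden tray, fixed, dark rims. Origin on table; z up, +x downhill. Open-backed smooth ramp from x=-65, z=39 mm to x=-5, z=23; then 3 V grooves along y, bottoms x=5,23,41, z=19,15,12; end wall x 51-57, 36 high. 140 wide inside, 152 outside; rims 52 high beside ramp, 36 beside grooves. Seated pin's axis: x=6,24,42, z=27,24,20. Rods let onto the ramp parallel to y roll to the lowest free groove.

How it is judged:
On the way, in this order (a step that is already met when the one before it is completed fails the run):
1. the scoop is lifted off the table with both brass pins in it (height (world z) of scoop above 0.025 m and distance between each of pin1, pin2 and scoop below 0.07 m), for 0.1 s.
2. the scoop is tipped by more than 17 degrees, raised at the tray (angle between scoop's own z axis and vertical above 0.3 rad and height (world z) of scoop above 0.025 m and horizontal distance between scoop and tray below 0.22 m), for 0.1 s.
At the end, for the whole second after the job is handed in: Each brass pin lies still in its own groove of the tray: axis within 6 mm of the seat across, 5 mm in height, 35 mm of the middle along it, parallel within 10 degrees. The scoop stands on the table, upright within 8 degrees, still and released (((x of pin1 in the frame of tray between 0.0002 and 0.0122 m and z of pin1 in the frame of tray between 0.0219 and 0.0319 m) or (x of pin1 in the frame of tray between 0.0182 and 0.0302 m and z of pin1 in the frame of tray between 0.0186 and 0.0286 m) or (x of pin1 in the frame of tray between 0.0362 and 0.0482 m and z of pin1 in the frame of tray between 0.0152 and 0.0252 m)) and y of pin1 in the frame of tray between -0.035 and 0.035 m and angle between the y axis of each of pin1, pin2 and the y axis of tray, either way round below 0.17 rad and linear speed of each of pin1, pin2, scoop below 0.03 m/s and ((x of pin2 in the frame of tray between 0.0002 and 0.0122 m and z of pin2 in the frame of tray between 0.0219 and 0.0319 m) or (x of pin2 in the frame of tray between 0.0182 and 0.0302 m and z of pin2 in the frame of tray between 0.0186 and 0.0286 m) or (x of pin2 in the frame of tray between 0.0362 and 0.0482 m and z of pin2 in the frame of tray between 0.0152 and 0.0252 m)) and y of pin2 in the frame of tray between -0.035 and 0.035 m and height (world z) of scoop between -0.005 and 0.01 m and angle between scoop's own z axis and vertical below 0.15 rad and contact force between the fingers and scoop below 0.1 N); the robot touches nothing.
It fails at once if the gripper touches a brass pin (contact force between the fingers and pin1 above 0.5 N or contact force between the fingers and pin2 above 0.5 N).
It fails at once if a brass pin is dropped from a height or flung (faster than 1.5 m/s) (linear speed of any of pin1, pin2 above 1.5 m/s).
It also fails if it takes over 51 s, if anything falls off the work surface, if the arm or the gripper's body presses on something with over 40 N, if the wrist force passes 120 N, or if a joint passes its speed limit or range.

ROBOT

A 7-joint arm with a two-finger parallel gripper is mounted at the origin on the work surface. World frame = base frame: x ahead of the robot, y to its left, z up, the work surface at z = 0. Lengths are in m, angles in rad, forces in N, time in s.
With the tool pointing down it reaches from about 0.4 to 0.85 m from the base axis. Payload 4.5 kg.
Tool frame: the origin (TCP) lies at the very end of the fingers, on their centre line; the grasp point (between the pads) lies 19 mm behind it (tcp_to_grasp is the y of the grasp point in the tool frame, in m); y points along the fingers, x is the direction in which the jaws open and shut, and the axes are right-handed (so a half turn about y gives the same grasp; the last joint's range is limited). The gripper opens to 88 mm and grips with 3 to 60 N. Pads are 18 mm wide; open, the fingers measure 123 mm over their backs; the gripper's body (75 mm by 187 mm) begins 45 mm behind the grasp point.
Start: joints at [1.2, 0.689, -0.195, 1.565, 0.157, 0.902, -0.215], TCP at [0.246, -0.575, 0.239] pointing down, gripper open.
Joint ranges: [-3.01, 3.01], [-0.46, 2.08], [-1.47, 1.51], [0.13, 2.56], [-1, 4.14], [0.04, 2.09], [-2.66, 2.66]. Speed limits (rad/s): [2.57, 2.57, 3.14, 3.14, 3.14, 3.14, 3.14].

INTERFACE

Orientations are given as a unit quaternion [w, x, y, z].
In Python, from bench import state, camera, get_calibration, sign_off, regions_of, tcp_to_grasp gives the robot as it stands.
- The arm moves only by the shell command python3 -m pendant 'ROWS' [FORCE]. ROWS is JSON, one flat list of numbers, 7 for each row, row after row: the turn, a rotation vector about the tool's x, y, z in rad, then the shift along the tool's x, y, z in mm, then the opening, from 0 (shut) to 1 (fully open). A call has 1 to 8 rows; each row is the pose to reach, as a shift and turn from the pose commanded when the call began, along the tool's axes at that moment; what a row does not reach only later rows make up. A row lasts 1/12 s, in which the tool goes at most 41.7 mm and 7.16 degrees, less where a joint would pass 70% of its speed; a pose out of reach is approached as far as the arm can. A call with a gripper value outside its range is refused whole. The fingers move at their own pace and stop on an object; FORCE is the grip in N (left out, the last holds). Time passes only in rows, so rows that repeat a pose let the fingers close. It gives the time, the measured TCP pose, the force and the opening at its end, in the units of the state.
- state(): the state, without advancing time (a new reading comes with each control period).
- camera(name): name is "scene" or "top" or "wrist"; returns the picture (420x560x3 uint8, red, green, blue); there is no depth.
- get_calibration(name): a dict with "fx", "fy", "cx", "cy" (pixels), "k1" (the pictures are not rectified: a ray, as slopes to the right and down, at radius r is drawn at 1 + k1 r^2 times it, then the intrinsics apply), "pose" (4x4, takes a point from camera to world coordinates). Camera axes: x right, y up, looking along -z (the intrinsics and any distortion apply to the point x, -y, -z); pixel columns grow to the right and rows downward; lengths in m; the calibration is good to about 2 mm. A picture is of the moment at which its call begins: read the wrist's pose just before it. get_calibration takes no time and is no camera call; for the wrist camera it gives the pose at the moment of the call.
- sign_off(): hands the job in, once; it reports no verdict.
Trained networks look in the newest picture that a camera, given by its name, has taken for a name from the list of things; names that differ only in an ending like _2 or _b are one class to them, and where a whole thing is asked for, a point or a joint stands for the part that bears it (a point fixed in the world has none). Each returns a list of dicts, best first, with "score" (0 to 1); they miss things now and then, are a little off and sometimes report something else, mostly with a low value. They report only what shows in the picture. A call takes as long as a camera call.
- regions_of(label, camera): "pixels" (420x560 bool, what is visible of it) and "point" ([column, row] in pixels, amid what is visible of it).
The state is a dict: "clock": time; "joint_positions": joint angles; "joint_velocities": joint speeds; "tau": joint torques, N m; "position": TCP position; "tcp_rot": TCP orientation; "contact_force": force on the tool from outside, world axes, zero at the start; "ft_torque": the same for the moment, N m; "gripper_width": finger opening in m.
Only numpy, scipy, OpenCV 4.12 (cv2) and the standard library are available. Lean on these libraries where they do the work, as an engineer would, in place of code of your own. Each camera call takes 0.05 s, during which the arm holds its last target.

## Working session

There is one attempt and no reset: what is moved stays moved. The work goes in short steps, Python scripts to look and compute and a shell command to move; the robot and the scene stay as the last step left them, time stands still between calls to the robot, and variables do not carry over. Pictures are saved under pics/ and viewed, and the job is handed in when it is done.

```bash
mkdir -p pics; ls
python3 - <<'E'
from bench import *
import cv2
s=state(); print(s); print(tcp_to_grasp)
for n in ["scene","top","wrist"]:
    im=camera(n); cv2.imwrite(f"pics/{n}0.png",im[:,:,::-1])
    c=get_calibration(n); print(n,{k:(v if k!='pose' else __import__('numpy').round(v,3).tolist()) for k,v in c.items()})
E
```

```text
pics
{'clock': 0.0, 'joint_positions': array([ 1.19978132,  0.69001838, -0.19450333,  1.56632322,  0.15728678,
        0.90249052, -0.21507204]), 'joint_velocities': array([ 0.00054579, -0.0017569 , -0.00078956, -0.00019087, -0.00033896,
       -0.0013638 , -0.00021982]), 'tau': array([-2.11090046e-04, -5.27561009e+01, -1.26720574e+00, -1.53425789e+01,
       -5.26550633e-02,  6.58483710e-03,  2.14143765e-04]), 'position': array([ 0.24586212, -0.57393009,  0.23789384]), 'tcp_rot': array([ 0.59064707, -0.59000248,  0.38982001, -0.38868171]), 'contact_force': array([-0.43882765, -0.16656875,  0.01862408]), 'ft_torque': array([-0.01080845, -0.00594681, -0.00461855]), 'gripper_width': 0.08768138120917648}
-0.0187
scene {'fx': 435.6690371819254, 'fy': 435.6690371819254, 'cx': 281.6679227625865, 'cy': 203.47898115164304, 'k1': 0.022433784885926504, 'pose': [[0.555, -0.507, 0.66, 1.015], [0.832, 0.335, -0.443, -0.342], [0.004, 0.795, 0.607, 0.473], [0.0, 0.0, 0.0, 1.0]]}
top {'fx': 478.8208336634459, 'fy': 478.8208336634459, 'cx': 282.3231723059079, 'cy': 204.0404803442924, 'k1': 0.02232809024407864, 'pose': [[0.009, 0.987, -0.161, 0.376], [-1.0, 0.008, -0.007, -0.048], [-0.005, 0.161, 0.987, 0.997], [0.0, 0.0, 0.0, 1.0]]}
wrist {'fx': 354.74800114110934, 'fy': 354.74800114110934, 'cx': 273.7033047837863, 'cy': 208.2384981807135, 'k1': -0.050497918025320554, 'pose': [[0.393, 0.881, 0.262, 0.313], [-0.919, 0.377, 0.111, -0.544], [-0.001, -0.285, 0.959, 0.384], [0.0, 0.0, 0.0, 1.0]]}
```

View pics/scene0.png

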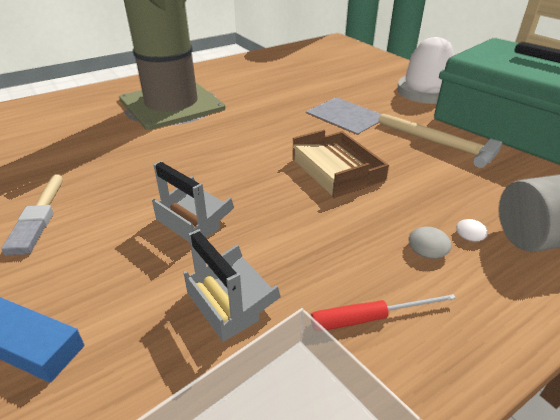

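View pics/top0.png

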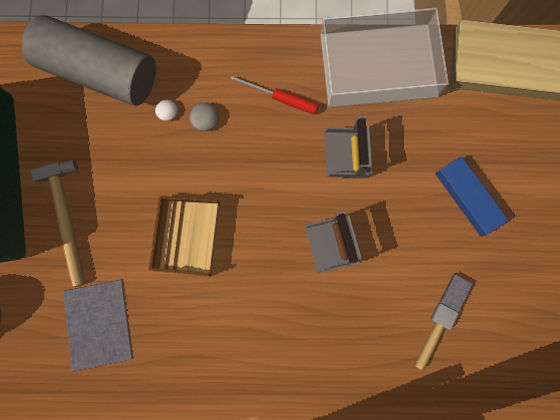

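```bash
cat > h.py <<'E'
import numpy as np, cv2
from bench import *
def proj(cal,P):
    P=np.atleast_2d(P); T=np.linalg.inv(cal['pose']); q=P@T[:3,:3].T+T[:3,3]
    u=q[:,0]/-q[:,2]; v=-q[:,1]/-q[:,2]; r2=u*u+v*v; k=1+cal['k1']*r2
    return np.c_[cal['fx']*u*k+cal['cx'],cal['fy']*v*k+cal['cy']]
def place(p,L):
    c,s=np.cos(p[2]),np.sin(p[2]); L=np.atleast_2d(L)/1000.
    return np.c_[p[0]+c*L[:,0]-s*L[:,1],p[1]+s*L[:,0]+c*L[:,1],L[:,2]]
E
python3 - <<'E'
from h import *
for n,(c0,r0,w,h) in {"top":(290,90,140,120),"scene":(140,150,160,190)}.items():
    camera(n)
    for l in ["scoop","tray","pin1"]:
        for k,d in enumerate(regions_of(l,n)):
            m=d['pixels']; print(n,l,d['score'],d['point'],m.sum()); np.save(f"m_{n}_{l}_{k}.npy",m)
    im=cv2.imread(f"pics/{n}0.png")[r0:r0+h,c0:c0+w]
    f=4 if n=="top" else 3
    cv2.imwrite(f"pics/{n}z.png",cv2.resize(im,None,fx=f,fy=f,interpolation=cv2.INTER_CUBIC))
E
```

```text
top scoop 0.77 [347.2, 151.7] 2162
top pin1 0.54 [352.2, 153.9] 279
scene tray 0.72 [340.6, 161.3] 4207
scene pin1 0.94 [218.5, 290.7] 390
scene pin1 0.59 [339.3, 162.7] 4126
scene pin1 0.53 [214.8, 301.9] 252
```

View pics/topz.png

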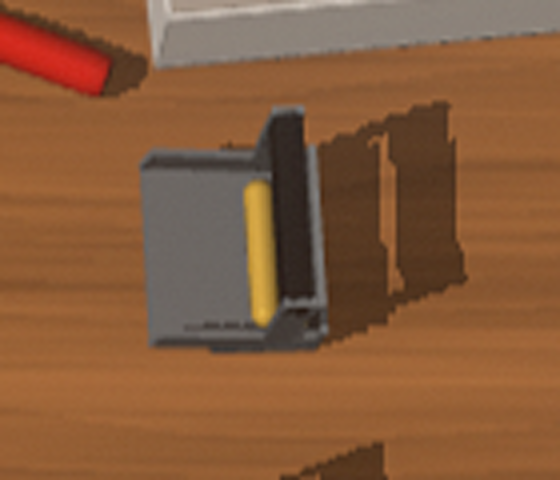

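View pics/scenez.png

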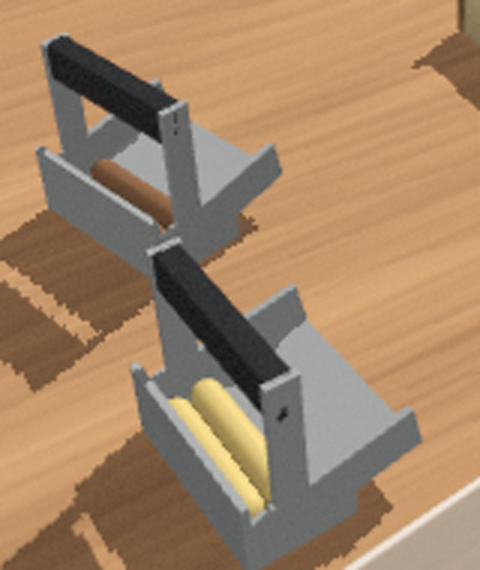

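Run:
```python
import cv2
im=cv2.imread("pics/top0.png")[180:290,135:235]; cv2.imwrite("pics/tt.png",cv2.resize(im,None,fx=5,fy=5,interpolation=cv2.INTER_CUBIC))
im=cv2.imread("pics/scene0.png")[120:210,280:400]; cv2.imwrite("pics/ts.png",cv2.resize(im,None,fx=5,fy=5,interpolation=cv2.INTER_CUBIC))
```

```text
(no output)
```

View pics/tt.png

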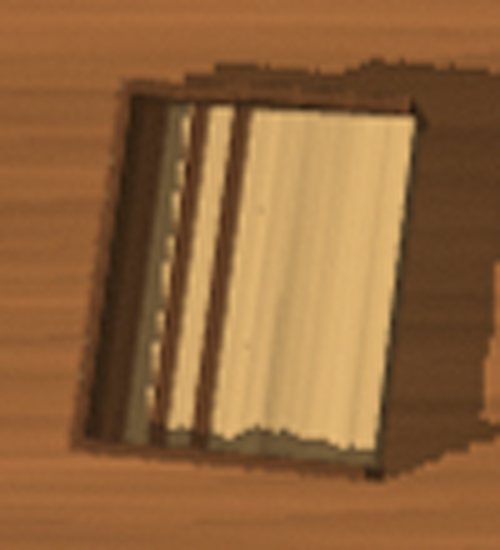

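View pics/ts.png

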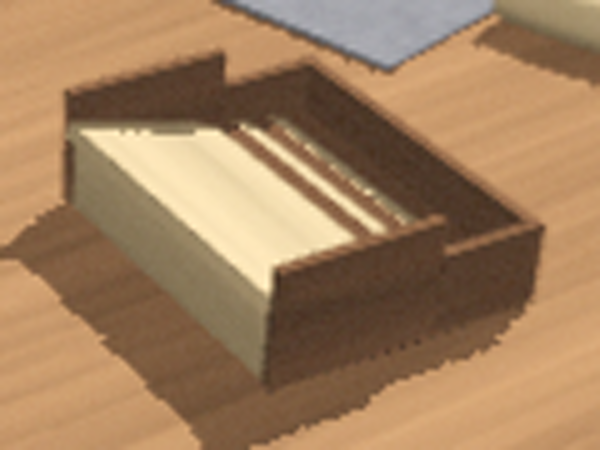

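```bash
cat > fit.py <<'E'
from h import *
from scipy.optimize import least_squares
ct,cs=get_calibration("top"),get_calibration("scene")
def pts(l,f,o): return [(L,((a+.5)/f-.5+o[0],(b+.5)/f-.5+o[1])) for L,(a,b) in l]
S={'t':pts([((50,50,22),(150,347)),((50,-50,22),(142,165)),((-8,-50,102),(272,110)),((-22,-50,102),(303,107)),((-22,50,102),(314,300)),((-8,50,102),(280,300))],4,(290,90)),
's':pts([((50,-50,22),(420,438)),((-22,-50,102),(263,382)),((-8,-50,102),(300,375)),((-22,50,102),(148,250)),((-8,50,102),(180,240))],3,(140,150))}
T={'t':pts([((57,-76,36),(123,82)),((57,76,36),(72,448)),((-65,-76,52),(425,105)),((-65,76,52),(382,478))],5,(135,180)),
's':pts([((-65,-76,0),(265,385)),((-65,-76,52),(275,268)),((57,-76,36),(543,230)),((-65,76,52),(66,92)),((57,76,36),(318,60)),((-65,76,0),(70,202))],5,(280,120))}
for nm,D,x0 in [('scoop',S,[.5,-.18,1.57]),('tray',T,[.33,.13,1.4])]:
    for use in ['ts','t','s']:
        def f(p):
            r=[]
            for k,c in (('t',ct),('s',cs)):
                if k in use: r.append((proj(c,place(p,[a for a,_ in D[k]]))-[b for _,b in D[k]]).ravel())
            return np.concatenate(r)
        s=least_squares(f,x0,loss='soft_l1'); print(nm,use,s.x.round(4),np.degrees(s.x[2]).round(1)); 
        if use=='ts': print(f(s.x).reshape(-1,2).round(1).tolist())
E
python3 fit.py
```

```text
scoop ts [ 0.6464 -0.1814  1.6145] 92.5
[[-0.3, -0.2], [-0.6, -0.9], [0.0, -1.1], [-0.6, -0.7], [-0.1, 1.1], [1.1, 1.4], [0.0, 1.2], [1.4, 2.1], [-0.5, -0.9], [-0.2, -0.7], [-1.1, -1.6]]
scoop t [ 0.646  -0.1816  1.6113] 92.3
scoop s [ 0.6467 -0.1813  1.6161] 92.6
tray ts [0.47   0.1596 1.476 ] 84.6
[[0.3, -1.9], [-0.7, -0.3], [-1.8, -1.8], [-3.0, -0.1], [-0.4, 1.7], [-0.2, 1.2], [0.1, -1.0], [-1.1, -1.1], [-1.3, -1.1], [-2.3, -0.6]]
tray t [0.468  0.1569 1.4855] 85.1
tray s [0.4715 0.1606 1.4619] 83.8
```

```bash
cat >> h.py <<'E'
from scipy.spatial.transform import Rotation as R
def cur():
    s=state(); q=s['tcp_rot']; return s['position'],R.from_quat([q[1],q[2],q[3],q[0]]),s
def frame(xdir_yaw):
    # tool y down, tool x horizontal at yaw
    x=np.array([np.cos(xdir_yaw),np.sin(xdir_yaw),0]); y=np.array([0,0,-1.]); return R.from_matrix(np.c_[x,y,np.cross(x,y)])
def rel(pt,Rt,p=None,Rc=None):
    if p is None: p,Rc,_=cur()
    print('turn',(Rc.inv()*Rt).as_rotvec().round(4).tolist(),'shift mm',(Rc.inv().apply(np.array(pt)-p)*1000).round(1).tolist())
SC=np.array([.646,-.1814,1.613]); TR=np.array([.470,.159,1.476])
E
python3 - <<'E'
from h import *
p,Rc,s=cur(); print(Rc.as_matrix().round(3))
for z in (.19,.072):
  for yaw in (SC[2],SC[2]+np.pi):
    h=place(SC,[-15,0,0])[0]; rel([h[0],h[1],z],frame(yaw))
E
```

```text
[[ 0.394  0.     0.919]
 [-0.919 -0.     0.394]
 [ 0.    -1.     0.   ]]
turn [0.0001, -2.7789, 0.0001] shift mm [-189.8, 48.8, 517.0]
turn [-0.0, 0.3627, 0.0] shift mm [-189.8, 48.8, 517.0]
turn [0.0001, -2.7789, 0.0001] shift mm [-189.8, 166.8, 517.0]
turn [-0.0, 0.3627, 0.0] shift mm [-189.8, 166.8, 517.0]
```

```bash
python3 -m pendant '[0,0.363,0,-95,20,258,1, 0,0.363,0,-95,20,258,1, 0,0.363,0,-95,20,258,1, 0,0.363,0,-95,20,258,1, 0,0.363,0,-95,20,258,1, 0,0.363,0,-95,20,258,1, 0,0.363,0,-95,20,258,1, 0,0.363,0,-95,20,258,1]' 40
python3 - <<'E'
from h import *
h=place(SC,[-15,0,0])[0]; rel([h[0],h[1],.2],frame(SC[2]+np.pi))
E
```

```text
clock: 1.22
position: [0.4524, -0.3784, 0.2184]
tcp_rot: [0.515, -0.511, 0.486, -0.486]
contact_force: [1.0, 0.8, -0.4]
gripper_width: 0.0878
turn [-0.0044, 0.0113, -0.0043] shift mm [-171.3, 20.1, 203.6]
```

```bash
python3 -m pendant '[0,0,0,-170,20,204,1, 0,0,0,-170,20,204,1, 0,0,0,-170,20,204,1, 0,0,0,-170,20,204,1, 0,0,0,-170,20,204,1, 0,0,0,-170,20,204,1, 0,0,0,-170,20,204,1, 0,0,0,-170,20,204,1]' 40
python3 - <<'E'
from h import *
im=camera("wrist");cv2.imwrite("pics/w1.png",im[:,:,::-1])
im=camera("top");cv2.imwrite("pics/t1.png",im[:,:,::-1])
h=place(SC,[-15,0,0])[0]; rel([h[0],h[1],.2],frame(SC[2]+np.pi)); print(cur()[0])
E
```

```text
clock: 1.88
position: [0.6463, -0.2009, 0.198]
tcp_rot: [0.514, -0.511, 0.488, -0.487]
contact_force: [0.1, -0.1, -0.3]
gripper_width: 0.0881
turn [0.0011, 0.0002, 0.0008] shift mm [-11.0, -1.6, 4.8]
[ 0.64225628 -0.20755139  0.19837797]
```

View pics/w1.png

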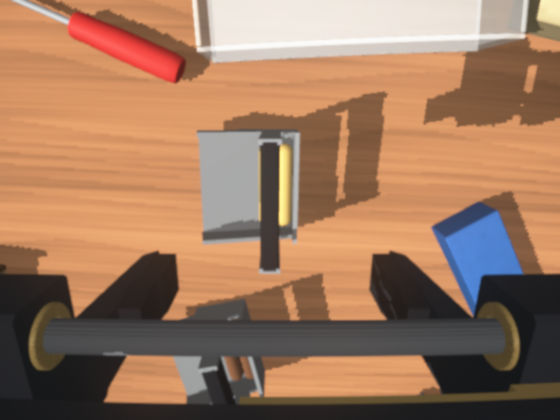

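Run:
```python
from h import *
p0=cur()[0]; c=get_calibration("wrist"); im=camera("wrist");cv2.imwrite("pics/w2.png",im[:,:,::-1]);print(p0,cur()[0])
L=[(50,50,24),(50,-50,24),(-8,-50,102),(-22,-50,102),(-22,50,102),(-8,50,102)]
q=proj(c,place(SC,L)); print(q.round(1).tolist())
v=im[:,:,::-1].copy()
for a in q: cv2.circle(v,tuple(int(t) for t in a.round()),1,(0,0,255),-1)
cv2.imwrite("pics/w2z.png",cv2.resize(v[110:290,180:330],None,fx=3,fy=3,interpolation=cv2.INTER_NEAREST))
h=place(SC,[-15,0,0])[0]; rel([h[0],h[1],.2],frame(SC[2]+np.pi))
```

```text
[ 0.64225628 -0.20755139  0.19837797] [ 0.64141632 -0.20920819  0.19864078]
[[195.5, 231.0], [188.6, 124.6], [248.1, 131.1], [269.0, 131.1], [269.5, 267.1], [250.9, 267.1]]
turn [0.0014, -0.0021, 0.0017] shift mm [-12.6, -1.4, 5.7]
```

View pics/w2z.png

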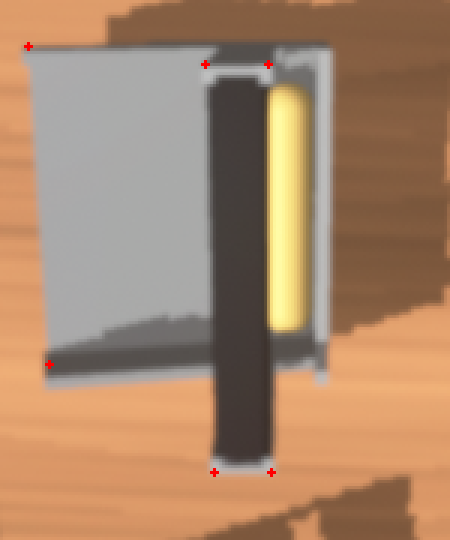

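```bash
python3 -m pendant '[0,0,0,-12,30,6,1, 0,0,0,-12,30,6,1, 0,0,0,-12,30,6,1, 0,0,0,-12,30,6,1, 0,0,0,-12,30,6,1, 0,0,0,-12,30,6,1]'
python3 - <<'E'
from h import *
h=place(SC,[-15,0,0])[0]; rel([h[0],h[1],.072],frame(SC[2]+np.pi)); camera("top"); 
rel([h[0],h[1],.072],frame(SC[2]+np.pi));
E
```

```text
clock: 2.53
position: [0.6483, -0.1964, 0.17]
tcp_rot: [0.51, -0.51, 0.489, -0.491]
contact_force: [-0.4, 1.1, -0.1]
gripper_width: 0.0883
turn [-0.0016, -0.0018, 0.0013] shift mm [-0.2, 98.0, -1.8]
turn [-0.0015, -0.0014, 0.001] shift mm [0.2, 97.9, -1.8]
```

```bash
python3 -m pendant '[0,0,0,0,40,-1,1, 0,0,0,0,75,-1,1, 0,0,0,0,90,-1,1, 0,0,0,0,97,-1,1, 0,0,0,0,97,-1,1, 0,0,0,0,97,-1,1, 0,0,0,0,97,-1,1]'
python3 - <<'E'
from h import *
for n in ("wrist","scene"):
    im=camera(n);cv2.imwrite(f"pics/{n}3.png",im[:,:,::-1])
h=place(SC,[-15,0,0])[0]; rel([h[0],h[1],.072],frame(SC[2]+np.pi))
E
```

```text
clock: 3.17
position: [0.6486, -0.1956, 0.0737]
tcp_rot: [0.511, -0.51, 0.488, -0.491]
contact_force: [0.3, 0.4, 1.1]
gripper_width: 0.0881
turn [-0.0032, -0.0005, 0.0011] shift mm [0.9, 1.6, -1.8]
```

View pics/wrist3.png

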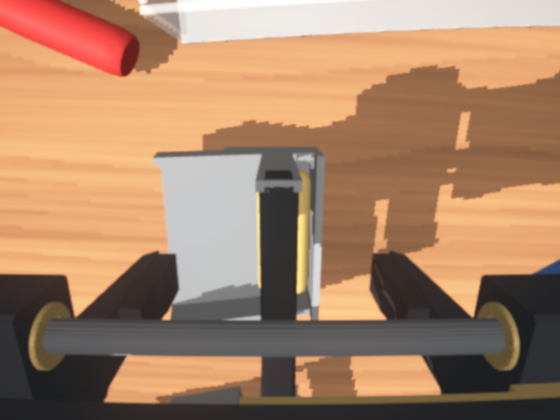

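View pics/scene3.png

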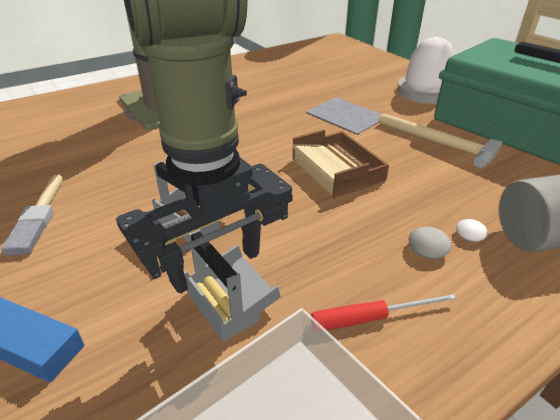

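```bash
python3 -m pendant '[0,0,0,0,0,0,0.25, 0,0,0,0,0,0,0.25, 0,0,0,0,0,0,0.2, 0,0,0,0,0,0,0, 0,0,0,0,0,0,0, 0,0,0,0,0,0,0, 0,0,0,0,0,0,0, 0,0,0,0,0,0,0]' 40;  python3 -m pendant '[0,0,0,0,0,0,0, 0,0,0,0,0,0,0, 0,0,0,0,0,0,0]'
```

```text
clock: 3.93
position: [0.6471, -0.195, 0.0717]
tcp_rot: [-0.51, 0.51, -0.489, 0.489]
contact_force: [0.1, 0.6, 0.3]
gripper_width: 0.037
clock: 4.18
position: [0.6472, -0.1951, 0.0717]
tcp_rot: [-0.51, 0.51, -0.489, 0.49]
contact_force: [-0.3, -1.8, 1.1]
gripper_width: 0.0171
```

```bash
python3 -m pendant '[0,0,0,0,0,0,0, 0,0,0,0,0,0,0, 0,0,0,0,0,0,0, 0,0,0,0,0,0,0]'; python3 -m pendant '[0,0,0,0,-8,0,0, 0,0,0,0,-20,0,0, 0,0,0,0,-35,0,0, 0,0,0,0,-50,0,0, 0,0,0,0,-60,0,0, 0,0,0,0,-65,0,0, 0,0,0,0,-65,0,0, 0,0,0,0,-65,0,0]';  python3 - <<'E'
from h import *
for n in ("wrist","scene"):
    im=camera(n);cv2.imwrite(f"pics/{n}4.png",im[:,:,::-1])
print(state()['gripper_width'])
E
```

```text
clock: 4.52
position: [0.6471, -0.1954, 0.0718]
tcp_rot: [-0.51, 0.51, -0.489, 0.49]
contact_force: [-0.4, -0.8, -0.3]
gripper_width: 0.0135
clock: 5.18
position: [0.6468, -0.1948, 0.1366]
tcp_rot: [-0.51, 0.51, -0.49, 0.489]
contact_force: [0.6, 0.2, -3.4]
gripper_width: 0.0137
0.01354750632473108
```

View pics/scene4.png

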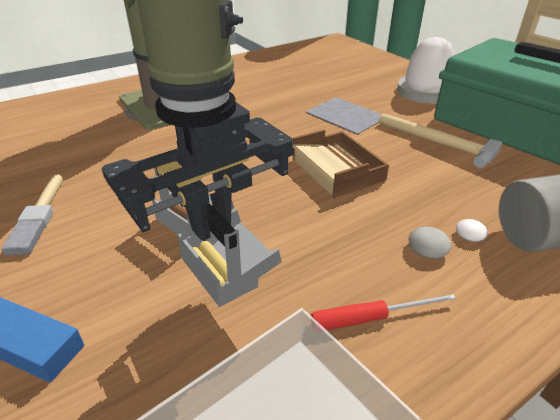

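View pics/wrist4.png

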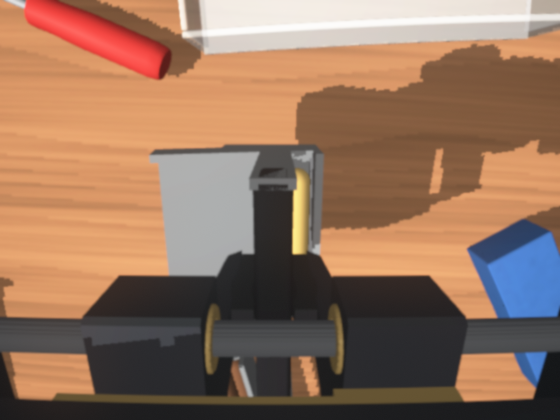

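```bash
cat > ov.py <<'E'
from h import *
import sys
TRs=eval(sys.argv[1]); out=sys.argv[2]
segs=[]
for y in (-76,76):
    P=[(-65,y,0),(-65,y,52),(-5,y,52),(-5,y,36),(57,y,36),(57,y,0)]; segs+=list(zip(P,P[1:]+P[:1]))
segs+=[((-65,-70,39),(-65,70,39)),((-5,-70,23),(-5,70,23)),((57,-76,36),(57,76,36)),((51,-70,36),(51,70,36)),((5,-70,19),(5,70,19)),((23,-70,15),(23,70,15)),((-65,-76,0),(-65,76,0))]
res=[]
for n,(c0,r0,w,h) in {"top":(135,180,100,110),"scene":(280,120,120,90)}.items():
    im=cv2.resize(cv2.imread(f"pics/{n}0.png")[r0:r0+h,c0:c0+w],None,fx=5,fy=5,interpolation=cv2.INTER_CUBIC)
    c=get_calibration(n)
    for a,b in segs:
        q=(proj(c,place(TRs,[a,b]))-[c0,r0]+.5)*5-.5
        cv2.line(im,tuple(int(v) for v in q[0]),tuple(int(v) for v in q[1]),(0,255,0),1)
    cv2.imwrite(f"pics/{out}_{n}.png",im)
E
python3 ov.py "[.470,.159,1.476]" ov1
```

```text
(no output)
```

View pics/ov1_top.png

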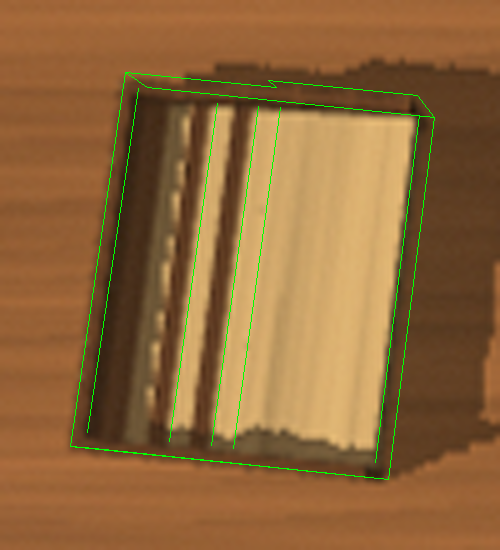

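View pics/ov1_scene.png

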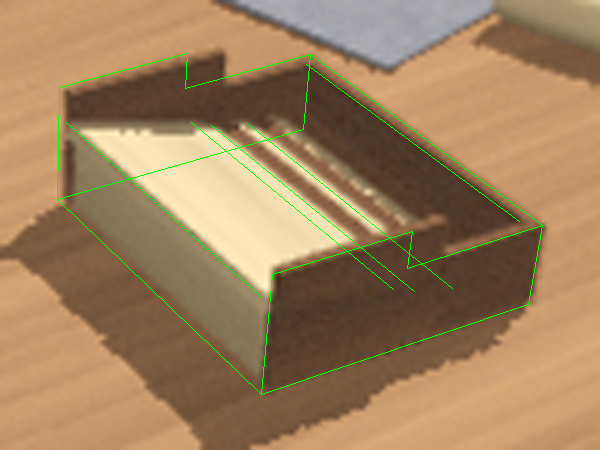

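```bash
cat >> h.py <<'E'
TR=np.array([.471,.160,1.478])
def scoop_tool(theta,lip,lat=0.):
    """tool pose for scoop yaw=tray yaw, mouth-down theta deg, lip(at tray coords x,z mm)"""
    Rs=R.from_euler('z',TR[2])*R.from_euler('y',theta,degrees=True)   # scoop axes
    lipw=place(TR,[lip[0],lat,lip[1]])[0]
    tcp=lipw+Rs.apply(np.array([-65,0,48])/1000)
    M=Rs.as_matrix(); Rt=R.from_matrix(np.c_[-M[:,0],-M[:,2],-M[:,1]])
    return tcp,Rt
E
python3 - <<'E'
from h import *
p,Rc,s=cur(); print(p, Rc.as_matrix().round(4).tolist())
t,Rt=scoop_tool(0,(-52,85)); print(t); rel(t,Rt)
E
```

```text
[ 0.64630642 -0.19467888  0.13574992] [[0.0419, -0.002, 0.9991], [-0.9991, 0.0006, 0.0419], [-0.0006, -1.0, -0.002]]
[0.46015841 0.04350339 0.133     ]
turn [0.002, 0.1348, -0.0005] shift mm [-245.8, 3.3, -176.0]
```

```bash
python3 -m pendant '[0,0,0,-8,0,0,0, 0,0.01,0,-24,0,-2,0, 0,0.02,0,-44,0,-8,0, 0,0.04,0,-66,0,-18,0, 0,0.055,0,-88,0,-32,0, 0,0.07,0,-110,0,-48,0, 0,0.085,0,-132,0,-66,0, 0,0.1,0,-152,0,-84,0]'; python3 -m pendant '[0,0.01,0,-16,0,-18,0, 0,0.02,0,-34,2,-36,0, 0,0.025,0,-50,2,-52,0, 0,0.03,0,-64,3,-66,0, 0,0.033,0,-72,3,-74,0, 0,0.033,0,-76,3,-78,0, 0,0.033,0,-76,3,-78,0, 0,0.033,0,-76,3,-78,0]';python3 - <<'E'
from h import *
for n in ("wrist","scene","top"):
    im=camera(n);cv2.imwrite(f"pics/{n}5.png",im[:,:,::-1])
t,Rt=scoop_tool(0,(-52,85)); print(t); rel(t,Rt)
E
```

```text
clock: 5.95
position: [0.5557, -0.0443, 0.1364]
tcp_rot: [0.485, -0.485, 0.515, -0.514]
contact_force: [0.3, 0.7, -4.6]
gripper_width: 0.0136
clock: 6.62
position: [0.4845, 0.0332, 0.1338]
tcp_rot: [-0.477, 0.476, -0.522, 0.523]
contact_force: [0.2, -0.4, -5.1]
gripper_width: 0.0133
[0.46015841 0.04350339 0.133     ]
turn [-0.0015, -0.0003, 0.0005] shift mm [-8.6, 0.7, -25.2]
```

View pics/scene5.png

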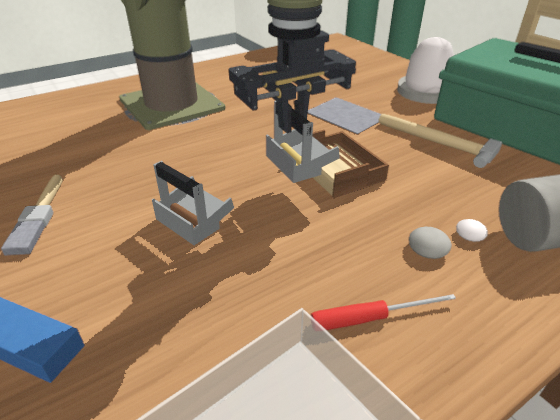

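View pics/top5.png

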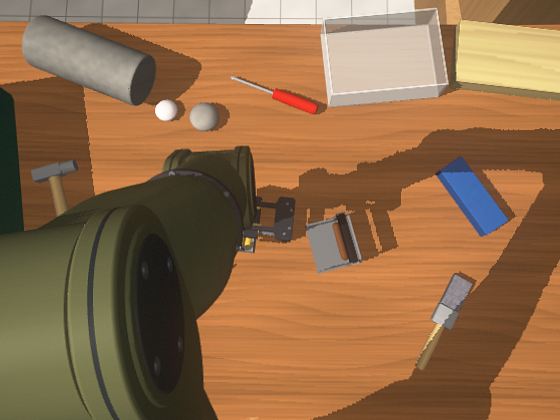

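View pics/wrist5.png

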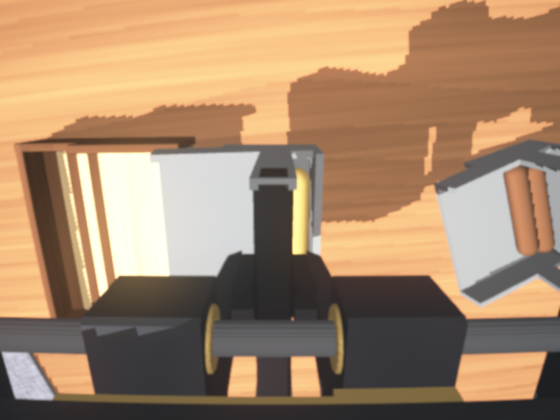

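```bash
python3 -m pendant '[0,0,0,-4,1,-12,0, 0,0,0,-8,1,-22,0, 0,0,0,-9,1,-25,0, 0,0,0,-9,1,-25,0, 0,0,0,-9,1,-25,0, 0,0,0,-9,1,-25,0]';python3 - <<'E'
from h import *
c=get_calibration("wrist"); im=camera("wrist"); v=cv2.resize(im[100:320,0:330,::-1],None,fx=2,fy=2,interpolation=cv2.INTER_CUBIC)
for a,b in [((57,-76,36),(57,76,36)),((-65,-76,52),(7,-76,52)),((7,-76,36),(57,-76,36)),((-65,-70,39),(-65,70,39)),((51,-70,36),(51,70,36)),((5,-70,19),(5,70,19)),((23,-70,15),(23,70,15)),((41,-70,12),(41,70,12))]:
    q=(proj(c,place(TR,[a,b]))-[0,100]+.5)*2-.5
    cv2.line(v,tuple(int(t) for t in q[0]),tuple(int(t) for t in q[1]),(0,255,0),1)
cv2.imwrite("pics/w6.png",v)
t,Rt=scoop_tool(0,(-52,85)); print(t); rel(t,Rt)
E
```

```text
clock: 7.27
position: [0.4606, 0.0445, 0.1328]
tcp_rot: [-0.477, 0.476, -0.522, 0.523]
contact_force: [0.6, -0.8, -4.0]
gripper_width: 0.0136
[0.46015841 0.04350339 0.133     ]
turn [-0.0016, 0.0007, 0.0001] shift mm [1.1, -0.2, -0.2]
```

View pics/w6.png

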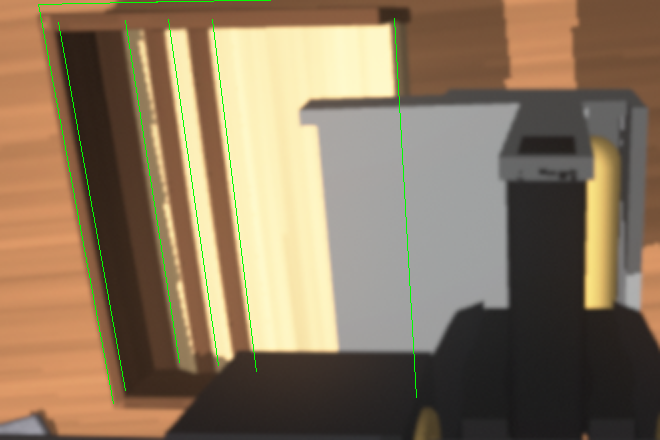

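Run:
```python
from h import *
p,Rc=cur()[:2]; p,Rc=scoop_tool(0,(-52,85)); p=p+Rc.apply([-.001,0,0])
for th,z in [(0,70),(6,60),(10,52),(13,48),(16,48),(20,48),(25,48),(30,48),(36,48),(42,48)]:
    print(th,z,end=' '); t,Rt=scoop_tool(th,(-52,z)); rel(t,Rt,p,Rc)
```

```text
0 70 turn [0.0, 0.0, 0.0] shift mm [1.0, 15.0, 0.0]
6 60 turn [-0.0, 0.0, -0.1047] shift mm [-4.4, 18.5, -0.0]
10 52 turn [-0.0, 0.0, -0.1745] shift mm [-8.3, 22.4, -0.0]
13 48 turn [-0.0, 0.0, -0.2269] shift mm [-11.5, 23.6, -0.0]
16 48 turn [-0.0, 0.0, -0.2793] shift mm [-14.7, 20.9, -0.0]
20 48 turn [-0.0, 0.0, -0.3491] shift mm [-19.3, 17.7, 0.0]
25 48 turn [-0.0, 0.0, -0.4363] shift mm [-25.4, 14.0, 0.0]
30 48 turn [0.0, 0.0, -0.5236] shift mm [-31.7, 10.9, 0.0]
36 48 turn [-0.0, -0.0, -0.6283] shift mm [-39.6, 8.0, 0.0]
42 48 turn [-0.0, 0.0, -0.733] shift mm [-47.8, 5.8, 0.0]
```

Approach to 10° first (pins not yet rolling), then check.

```bash
python3 -m pendant '[0,0,0,0,6,0,0, 0,0,-0.03,-1,12,0,0, 0,0,-0.06,-2,16,0,0, 0,0,-0.105,-4.4,18.5,0,0, 0,0,-0.14,-6.4,20.5,0,0, 0,0,-0.175,-8.3,22.4,0,0, 0,0,-0.175,-8.3,22.4,0,0, 0,0,-0.175,-8.3,22.4,0,0]';python3 - <<'E'
from h import *
for n in ("wrist","scene"):
    im=camera(n); im=im[60:240,220:460] if n=="scene" else im
    cv2.imwrite(f"pics/{n}7.png",cv2.resize(im[:,:,::-1],None,fx=3 if n=="scene" else 1,fy=3 if n=="scene" else 1,interpolation=cv2.INTER_CUBIC))
t,Rt=scoop_tool(10,(-52,52)); rel(t,Rt); print(state()['gripper_width'])
E
```

```text
clock: 7.98
position: [0.4603, 0.054, 0.1098]
tcp_rot: [-0.43, 0.521, -0.478, 0.561]
contact_force: [0.5, -0.1, -4.7]
gripper_width: 0.0131
turn [-0.0002, 0.0007, 0.0001] shift mm [-0.1, -0.3, 0.9]
0.013604347881893042
```

View pics/scene7.png

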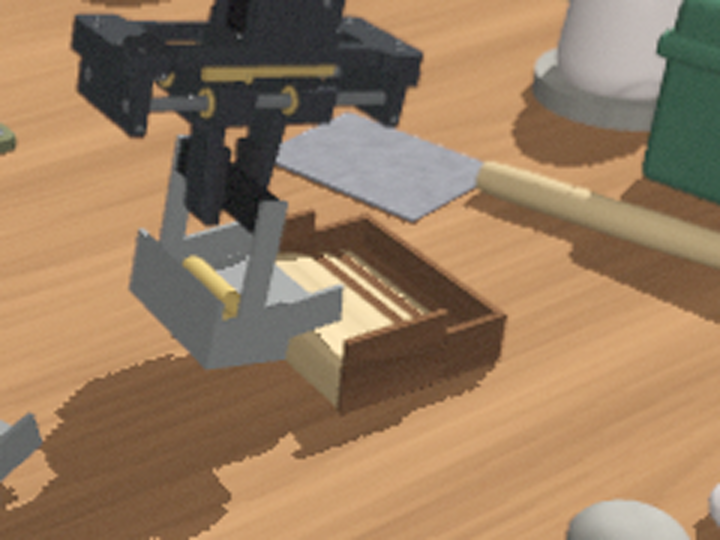

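View pics/wrist7.png

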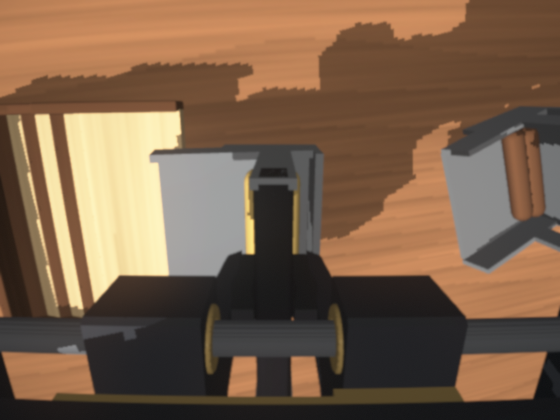

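Run:
```python
from h import *
p,Rc=scoop_tool(10,(-52,52))
for th,z in [(13,48),(16,48),(20,48),(25,48),(30,48),(36,48),(42,48)]:
    print(th,z,end=' '); t,Rt=scoop_tool(th,(-52,z)); rel(t,Rt,p,Rc)
```

```text
13 48 turn [-0.0, 0.0, -0.0524] shift mm [-3.3, 0.6, -0.0]
16 48 turn [-0.0, 0.0, -0.1047] shift mm [-6.1, -2.6, -0.0]
20 48 turn [-0.0, -0.0, -0.1745] shift mm [-10.0, -6.6, 0.0]
25 48 turn [-0.0, -0.0, -0.2618] shift mm [-15.3, -11.2, 0.0]
30 48 turn [0.0, 0.0, -0.3491] shift mm [-21.0, -15.4, -0.0]
36 48 turn [-0.0, -0.0, -0.4538] shift mm [-28.3, -19.7, 0.0]
42 48 turn [0.0, -0.0, -0.5585] shift mm [-36.0, -23.2, 0.0]
```

Tip to 20° and look.

```bash
python3 -m pendant '[0,0,-0.025,-1.6,0.4,0,0, 0,0,-0.052,-3.3,0.6,0,0, 0,0,-0.078,-4.7,-1,0,0, 0,0,-0.105,-6.1,-2.6,0,0, 0,0,-0.14,-8,-4.6,0,0, 0,0,-0.175,-10,-6.6,0,0, 0,0,-0.175,-10,-6.6,0,0, 0,0,-0.175,-10,-6.6,0,0]';python3 - <<'E'
from h import *
for n in ("wrist","scene"):
    im=camera(n); im=im[60:240,220:460] if n=="scene" else im
    cv2.imwrite(f"pics/{n}8.png",cv2.resize(im[:,:,::-1],None,fx=3 if n=="scene" else 1,fy=3 if n=="scene" else 1,interpolation=cv2.INTER_CUBIC))
t,Rt=scoop_tool(20,(-52,48)); rel(t,Rt)
E
```

```text
clock: 8.75
position: [0.4612, 0.0641, 0.115]
tcp_rot: [-0.379, 0.56, -0.432, 0.597]
contact_force: [0.1, 0.0, -3.9]
gripper_width: 0.0136
turn [0.0003, -0.0004, 0.0003] shift mm [-0.7, -0.3, 1.1]
```

View pics/scene8.png

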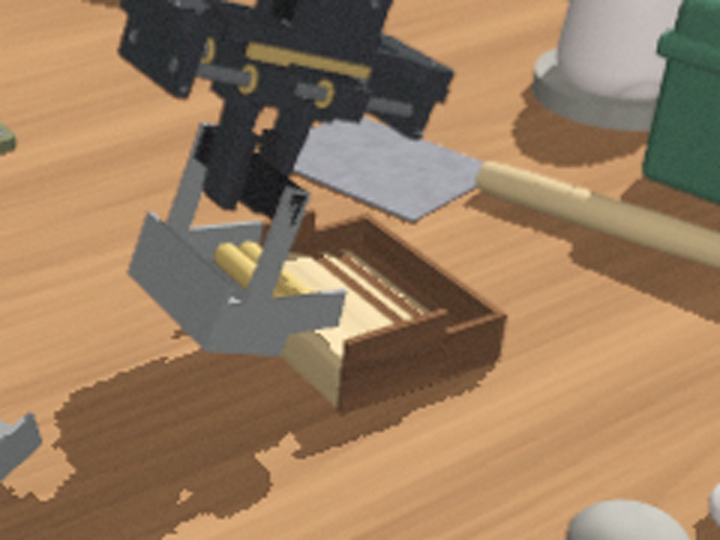

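View pics/wrist8.png

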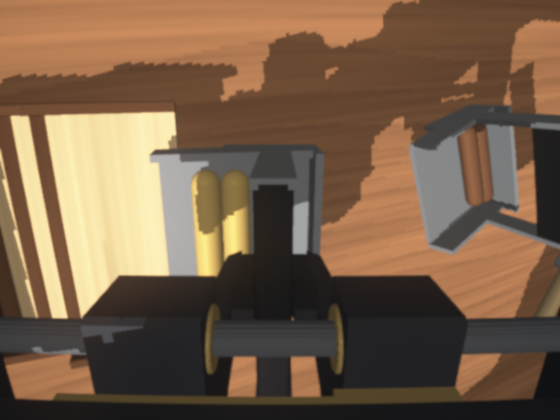

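```bash
python3 -m pendant '[0,0,0,0,0,0,0, 0,0,0,0,0,0,0, 0,0,0,0,0,0,0, 0,0,-0.02,-1.5,-1,0,0]';python3 - <<'E'
from h import *
for n in ("wrist","scene"):
    im=camera(n); im=im[60:240,220:460] if n=="scene" else im
    cv2.imwrite(f"pics/{n}9.png",cv2.resize(im[:,:,::-1],None,fx=3 if n=="scene" else 1,fy=3 if n=="scene" else 1,interpolation=cv2.INTER_CUBIC))
E
```

```text
clock: 9.18
position: [0.4612, 0.0642, 0.1162]
tcp_rot: [-0.371, 0.564, -0.426, 0.602]
contact_force: [-0.4, -0.1, -1.5]
gripper_width: 0.0136
```

View pics/scene9.png

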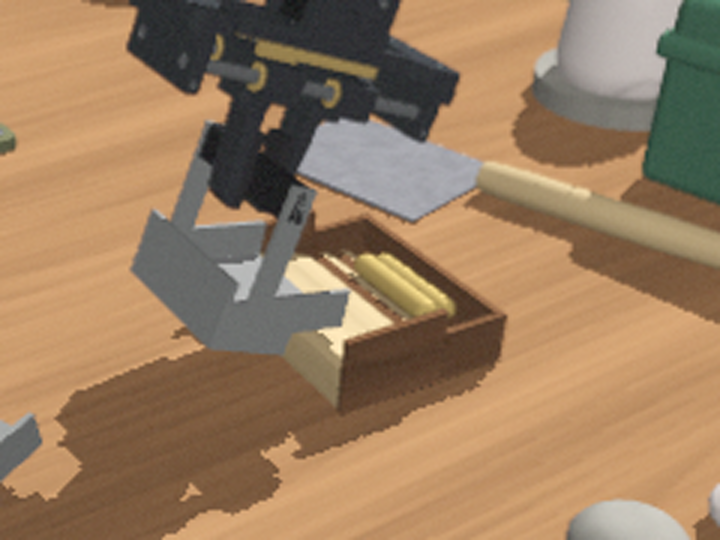

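View pics/wrist9.png

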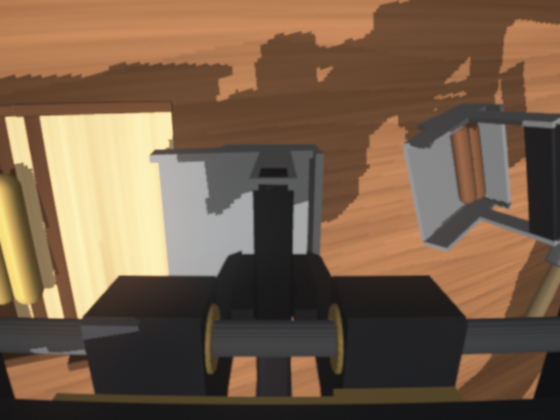

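Run:
```python
from h import *
p,Rc=cur()[:2]
rel(p+np.array([0,0,.05]),Rc,p,Rc)
t,Rt=scoop_tool(0,(-80,105)); rel(t,Rt,p,Rc)
```

```text
turn [0.0, 0.0, 0.0] shift mm [18.1, -46.6, 0.0]
turn [-0.0009, 0.0031, 0.3701] shift mm [61.7, -16.5, 0.6]
```

```bash
python3 -m pendant '[0,0,0,6,-15,0,0, 0,0,0.04,14,-27,0,0, 0,0,0.1,24,-30,0,0, 0,0,0.18,34,-28,0,0, 0,0,0.26,44,-24,0,0, 0,0,0.33,54,-20,0,0, 0,0,0.37,61,-16.5,0,0, 0,0,0.37,61,-16.5,0,0]';python3 - <<'E'
from h import *
rel([.64,-.16,.135],frame(SC[2]+np.pi))
for n in ("wrist","scene"):
    im=camera(n); im=im[60:240,220:460] if n=="scene" else im
    cv2.imwrite(f"pics/{n}10.png",cv2.resize(im[:,:,::-1],None,fx=3 if n=="scene" else 1,fy=3 if n=="scene" else 1,interpolation=cv2.INTER_CUBIC))
rel([.64,-.16,.135],frame(SC[2]+np.pi))
E
```

```text
clock: 9.95
position: [0.4559, 0.01, 0.1534]
tcp_rot: [-0.474, 0.474, -0.524, 0.525]
contact_force: [0.2, -0.1, -1.9]
gripper_width: 0.0136
turn [0.0002, -0.1429, 0.0009] shift mm [150.6, 18.5, 200.3]
turn [0.0002, -0.1354, 0.0005] shift mm [156.8, 18.0, 198.9]
```

View pics/scene10.png

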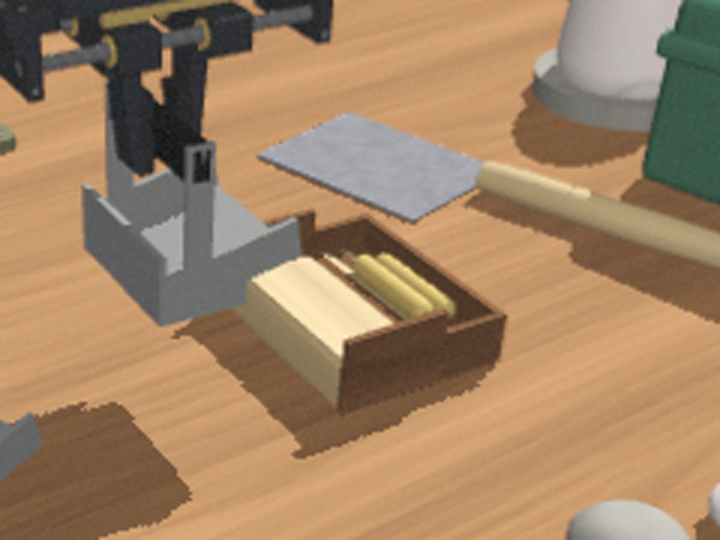

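View pics/wrist10.png

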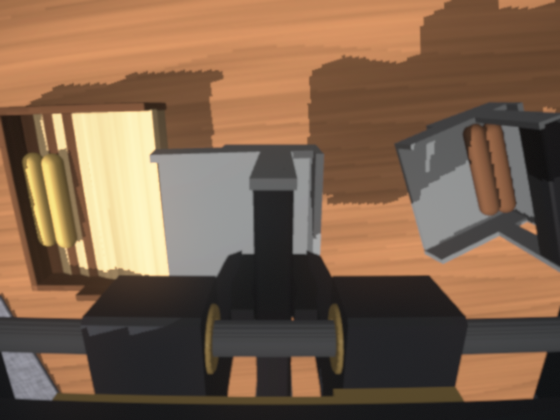

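```bash
python3 -m pendant '[0,-0.01,0,5,0,15,0, 0,-0.02,0,10,0,40,0, 0,-0.04,0,20,0,70,0, 0,-0.06,0,32,0,100,0, 0,-0.08,0,48,0,130,0, 0,-0.1,0,66,0,160,0, 0,-0.12,0,90,5,185,0, 0,-0.135,0,115,10,197,0]'; python3 -m pendant '[0,0,0,20,2,2,0, 0,0,0,36,6,2,0, 0,0,0,41,8,2,0, 0,0,0,41,8,2,0, 0,0,0,41,8,2,0, 0,0,0,41,8,2,0]'
python3 - <<'E'
from h import *
rel([.64,-.16,.072],frame(SC[2]+np.pi))
E
```

```text
clock: 10.72
position: [0.6468, -0.1142, 0.1426]
tcp_rot: [0.513, -0.512, 0.486, -0.488]
contact_force: [0.4, 0.3, -1.2]
gripper_width: 0.0134
clock: 11.22
position: [0.6465, -0.1547, 0.1349]
tcp_rot: [0.512, -0.511, 0.488, -0.488]
contact_force: [0.3, 0.4, -1.7]
gripper_width: 0.0134
turn [0.0002, 0.0053, -0.0015] shift mm [5.1, 62.9, -6.7]
```

```bash
python3 -m pendant '[0,0,0,0,12,0,0, 0,0,0,0,30,0,0, 0,0,0,0,45,0,0, 0,0,0,0,54,0,0, 0,0,0,0,59,0,0, 0,0,0,0,60,0,0, 0,0,0,0,60,0,0]'; python3 -m pendant '[0,0,0,0,1,0,0, 0,0,0,0,2,0,0, 0,0,0,0,3,0,0, 0,0,0,0,3,0,0]'
```

```text
clock: 11.8
position: [0.6463, -0.1577, 0.0749]
tcp_rot: [0.511, -0.511, 0.489, -0.489]
contact_force: [0.6, 0.3, -1.9]
gripper_width: 0.0137
clock: 12.13
position: [0.6462, -0.1581, 0.0722]
tcp_rot: [0.511, -0.511, 0.489, -0.489]
contact_force: [0.0, 0.3, -1.5]
gripper_width: 0.0134
```

```bash
python3 -m pendant '[0,0,0,0,0.5,0,0, 0,0,0,0,1,0,0, 0,0,0,0,1,0,0]'
python3 - <<'E'
from h import *
im=camera("scene")[100:340,120:360]; cv2.imwrite("pics/s11.png",cv2.resize(im[:,:,::-1],None,fx=2.5,fy=2.5))
print(state()['contact_force'],state()['position'])
E
```

```text
clock: 12.38
position: [0.6464, -0.1585, 0.0716]
tcp_rot: [0.511, -0.511, 0.489, -0.489]
contact_force: [-0.7, -0.5, 3.7]
gripper_width: 0.0129
[-0.99136093 -0.61716963  3.53680057] [ 0.64637021 -0.15849181  0.07161659]
```

View pics/s11.png

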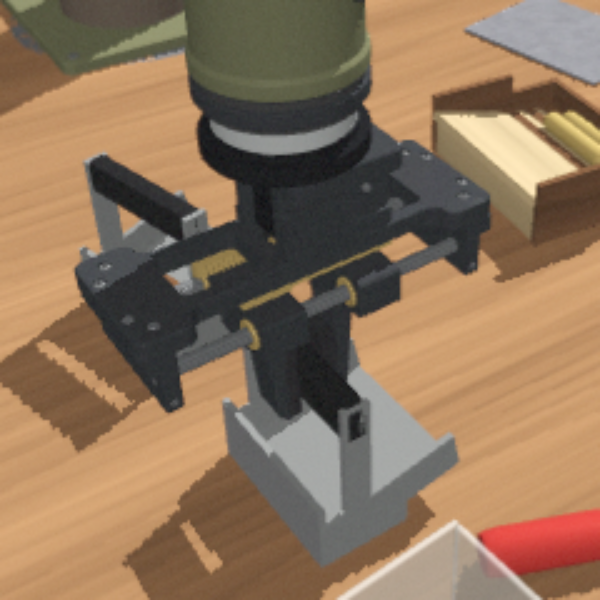

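```bash
python3 -m pendant '[0,0,0,0,0,0,0.3, 0,0,0,0,0,0,0.5, 0,0,0,0,0,0,0.7, 0,0,0,0,0,0,0.8, 0,0,0,0,0,0,0.8, 0,0,0,0,0,0,0.8, 0,0,0,0,0,0,0.8, 0,0,0,0,0,0,0.8]' 20; python3 -m pendant '[0,0,0,0,0,0,0.8, 0,0,0,0,0,0,0.8]'
```

```text
clock: 13.1
position: [0.6461, -0.1581, 0.0709]
tcp_rot: [-0.511, 0.511, -0.489, 0.489]
contact_force: [-0.9, 0.6, -0.1]
gripper_width: 0.0647
clock: 13.27
position: [0.6461, -0.1581, 0.0709]
tcp_rot: [-0.511, 0.511, -0.489, 0.489]
contact_force: [0.9, -0.2, 0.3]
gripper_width: 0.0705
```

```bash
python3 -m pendant '[0,0,0,0,-10,0,0.8, 0,0,0,0,-30,0,0.8, 0,0,0,0,-60,0,0.8, 0,0,0,0,-95,0,0.8, 0,0,0,0,-130,0,0.8, 0,0,0,0,-150,0,0.8, 0,0,0,0,-160,0,0.8, 0,0,0,0,-160,0,0.8]'; python3 -m pendant '[0,0,0,20,0,-10,0.8, 0,0,0,50,0,-30,0.8, 0,0,0,80,0,-40,0.8, 0,0,0,110,0,-40,0.8, 0,0,0,130,0,-40,0.8, 0,0,0,140,0,-40,0.8, 0,0,0,140,0,-40,0.8, 0,0,0,140,0,-40,0.8]'
python3 - <<'E'
from h import *
im=camera("scene"); cv2.imwrite("pics/s12.png",im[:,:,::-1])
im=camera("top"); cv2.imwrite("pics/t12.png",im[:,:,::-1])
for l in ("pin1",):
    for d in regions_of(l,"top"): print(d['score'],d['point'])
c=get_calibration("top"); v=cv2.resize(im[180:290,135:235,::-1],None,fx=5,fy=5,interpolation=cv2.INTER_CUBIC)
for L in [(6,27),(24,24),(42,20)]:
    q=(proj(c,place(TR,[(L[0],-40,L[1]),(L[0],40,L[1])]))-[135,180]+.5)*5
    cv2.line(v,tuple(int(t) for t in q[0]),tuple(int(t) for t in q[1]),(0,255,0),1)
cv2.imwrite("pics/t12z.png",v)
E
```

```text
clock: 13.93
position: [0.6475, -0.1585, 0.2341]
tcp_rot: [0.512, -0.51, 0.487, -0.491]
contact_force: [0.5, -0.1, 0.5]
gripper_width: 0.0706
clock: 14.6
position: [0.6119, -0.2982, 0.2295]
tcp_rot: [0.511, -0.511, 0.49, -0.488]
contact_force: [0.6, 0.8, -0.4]
gripper_width: 0.0705
0.79 [170.9, 237.9]
```

View pics/s12.png

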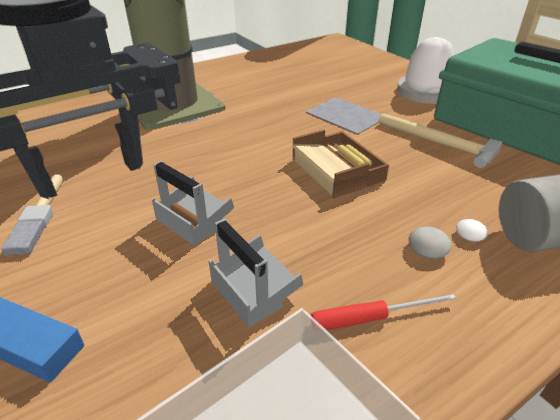

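View pics/t12z.png

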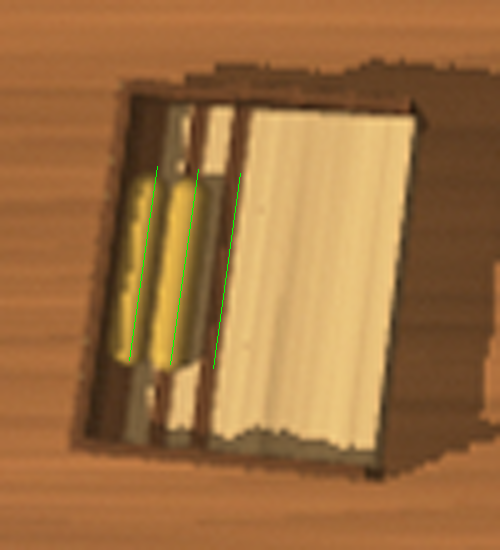

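Run:
```python
from bench import *
print(abs(state()['joint_velocities']).max()); print(sign_off())
```

```text
0.007052176845284789
the job is handed in; nothing more can be done
None
```

I gripped the brass-pin scoop by its handle, lifted it and tipped it to about 20° with its lip just above the high end of the tray. Both pins rolled down, and I stood the empty scoop back on the table and released it. The job was handed in at about 15 s of the 51 s allowed.

**Pins:** the last top and scene pictures show one pin in each of the two lowest grooves. They lie parallel to the grooves and near the middle. In the top picture they appear about 1–3 mm downhill of the predicted seats. The cause could be shading or the 1–3 mm disagreement between views on the tray's position.

**Scoop:** it stands upright, and the gripper is open and well clear of it. The force reading was about zero after release.

**Not measured:** I did not compute the pins' seat heights or angles numerically. The brass regions detector gave only one result for the two pins in the final top picture.

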